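# Wedge out from under the press plate

### The arm

A 6-joint arm with a two-finger parallel gripper is mounted at the origin on a cart in front of the work surface, level with it; the furniture and walls round the work are solid. World frame = base frame: x ahead of the robot, y to its left, z up, the work surface at z = 0. Lengths are in mm, angles in rad, forces in N, time in s.
With the tool pointing down it reaches from about 300 to 950 mm from the base axis. Payload 3.1 kg.
Tool frame: the origin (TCP) lies midway between the tips of the shut fingers; the grasp point (between the pads) lies 19 mm behind it; z points along the fingers, y is the line along which they close (so a half turn about z gives the same grasp; the last joint's range is limited). The gripper opens to 85 mm and grips with 20 to 120 N. Pads are 22 mm wide; open, the fingers measure 114 mm over their backs; the gripper's body (76 mm by 85 mm) begins 54 mm behind the grasp point. The pads swing forward as they close: fully open they stand 13 mm farther back than shut.
Start: joints at [1.082, 0.308, 1.634, -0, 1.2, -0.07], TCP at [254.191, 570.981, 202.772] pointing down, gripper open.
Joint ranges: [-3.06, 3.06], [-0.79, 1.96], [0.05, 2.63], [-1.19, 4.34], [0.05, 2.64], [-2.94, 2.94]. Speed limits (rad/s): [2.79, 2.79, 3.14, 3.14, 3.14, 3.14].

### API

Orientations are given as a unit quaternion [w, x, y, z].
In Python, from workcell import robot gives the robot as it stands.
- The arm moves only by the tool drive_tool, never from a script. Its argument "steps" is one flat list of numbers, 7 for each row, row after row: the shift along the tool's x, y, z in units of 50 cm (1.0 is 50 cm), then the turn, a rotation vector about the tool's x, y, z in units of 180 degrees (1.0 is 180 degrees), then the opening, from 0 (shut) to 1 (fully open). In form: [dx, dy, dz, ax, ay, az, claw, dx, dy, dz, ax, ay, az, claw, ...]. A call has 1 to 5 rows; each row shifts and turns the commanded pose from where the row before left it, along the tool's axes as they then stand; what a row does not reach is not made up. A row lasts 1/8 s, in which the tool goes at most 62.5 mm and 10.7 degrees, less where a joint would pass 70% of its speed; a pose out of reach is approached as far as the arm can. A call with a number of a shift or a turn outside -1 to 1 is refused whole. A call with a gripper value outside its range is refused whole. The fingers move at their own pace and stop on an object; the grip force is fixed at half the most. Time passes only in rows, so rows that do not move let the fingers close. It gives the time, the measured TCP pose, the force, the opening and the grip force at its end, in the units of the state.
- robot.sense(): the state, without advancing time (a new reading comes with each control period).
- robot.snapshot(name): name is "scene" or "top" or "wrist"; returns a dict with "img" (480x640x3 uint8, red, green, blue), "fov_y" (degrees; the focal length in pixels is half the picture's height over the tangent of half this angle, whatever the lens; pixels are square), "cx", "cy" (the principal point, pixels), "R" (3x3) and "t" (3): a world point X has camera coordinates R X + t; the wrist camera has in their place "hand_eye" (4x4, takes a point from camera to tool coordinates, whose origin is the TCP and whose axes are the flange's). Camera axes: x right, y down, z forward; pixel columns grow to the right and rows downward; lengths in mm; the calibration is good to about 2 mm. A picture is of the moment at which its call begins: read the wrist's pose just before it. There is no depth.
- robot.finish_job(): hands the job in; it is judged then, once.
The state is a dict: "time": time; "joint_pos": joint angles; "dq": joint speeds; "joint_torque": joint torques, N m; "position": TCP position; "orientation": TCP orientation; "force": force on the tool from outside, world axes, zero at the start; "wrist_torque": the same for the moment, N m; "grip_width": finger opening in mm; "grasp_force": force on a finger pad.
Only numpy, scipy, OpenCV 4.12 (cv2) and the standard library are available. Lean on these libraries where they do the work, as an engineer would, in place of code of your own. Each camera call takes 0.05 s, during which the arm holds its last target. There are 200 camera calls.

### The job

The hinged plate of the flat-bed press is propped up on a wooden wedge. Work that wedge straight back out from under the plate in small tugs of a centimetre or two, pausing about half a second after each tug, so that the plate comes down little by little and never drops or gets lifted. When the plate lies fully down, leave the wedge flat on the bench, clear in front of the plate, and leave the spare wedge and the small beaker where they are.

Things in the scene. Friction and masses are not known exactly. Their poses are not given: they have to be found in the camera images.
- wedge_tail (a point): Beech wedge propping the plate: middle of its tail block (44 long, 32 wide, 40 high), 20 above the bench, in the open about 47 in front of the plate's edge. From it a ramp 110 long, 32 wide falls from 40 to 4 high at the tip, about 85 in under the plate. Flat underneath, 0.12 kg. x axis points from tail to tip, within 7 degrees of plate_front's x; y across the width; z up.
- wedge_tip (a point): Same wedge: middle of the thin tip, 132 from the tail's middle along the wedge's x, 2 above the bench.
- plate_front (a point): Fixed point in the middle of the plate's front edge as it lies when down, 14 above the bench. x points level from the edge to the hinge (168 away), y along the edge, z up; the wedge comes out along -x. Aluminium plate 160 deep, 180 wide, 12 thick, dark steel slab on top, about 1.2 kg; its rounded front edge rests on the ramp. Pulling takes 5 to 15 N.
- press_plate (a joint): Hinge angle of the plate in rad: 0 is fully down (underside 8 above the bench), grows as the front edge rises; about 0.14 at the start (front edge 24 higher). Each 10 of wedge pulled out lowers it by about 0.02; it is down once about 75 has been pulled, and the tip is clear of the plate after about 90.
- spare_wedge_tail (a point): Spare wedge of the same shape, lying alone crosswise on the bench beyond the working space, some 270 in front of the plate: middle of its tail block. Leave it alone.
- beaker_middle (a point): Small glass beaker, 56 wide, 70 high, standing behind the press's hinge: point on its axis 35 above the bench. Leave it alone.

How it is judged (in metres and radians):
On the way, in this order (a step that is already met when the one before it is completed fails the run):
1. plate part-way down and resting still on the wedge in a pause after the first tugs (hinge 0.07 to 0.125 rad) (value of joint press_plate between 0.07 and 0.125 rad and velocity of joint press_plate between -0.03 and 0.03 rad/s), for 0.2 s.
2. plate lower still and resting still on the wedge in a later pause (hinge 0.015 to 0.07 rad) (value of joint press_plate between 0.015 and 0.07 rad and velocity of joint press_plate between -0.03 and 0.03 rad/s), for 0.2 s.
At the end, for the whole second after the job is handed in: The plate is fully down (hinge under 0.012 rad); the wedge lies flat (within 10 degrees, on its underside) on the bench, wholly in front of the plate's front edge by at least 3 mm, its tail within 300 mm in front and 150 mm to either side of the edge's middle (value of joint press_plate below 0.012 rad and x of each of wedge_tip, wedge_tail in the frame of plate_front below -0.003 m and x of wedge_tail in the frame of plate_front above -0.3 m and y of wedge_tail in the frame of plate_front between -0.15 and 0.15 m and angle between wedge_tail's own z axis and vertical below 0.17 rad and height (world z) of wedge_tail between 0.01 and 0.03 m); the robot touches nothing.
It fails at once if the plate drops fast (over 1.5 rad/s) (velocity of joint press_plate below -1.5 rad/s).
It fails at once if the plate is lifted above its start (hinge over 0.18 rad) (value of joint press_plate above 0.18 rad).
It fails at once if the spare wedge is moved more than 15 mm (distance of spare_wedge_tail from where it was at the start of the episode above 0.015 m).
It fails at once if the beaker is moved more than 15 mm (distance of beaker_middle from where it was at the start of the episode above 0.015 m).
It also fails if it takes over 45 s, if anything falls off the work surface, if the arm or the gripper's body presses on something with over 40 N, if the wrist force passes 120 N, or if a joint passes its speed limit or range.

## Working session

There is one attempt and no reset: what is moved stays moved. The work goes in short steps, Python scripts to look and compute and a tool call to move; the robot and the scene stay as the last step left them, time stands still between calls to the robot, and variables do not carry over. Pictures are saved under pics/ and viewed, at most 10 in all, crops included, and the job is handed in when it is done.

Besides the shell and the picture viewer there is one more tool, called after "Request:" in YAML: its name, and indented under it one key for each argument. drive_tool: Moves the arm, as the interface text tells. Its arguments: {"type":"object","properties":{"steps":{"type":"array"}},"required":["steps"]}

```bash
ls; mkdir -p pics
python3 - <<'E'
from workcell import robot
import cv2,pickle
s=robot.sense();print(s)
for n in("scene","top"):
    d=robot.snapshot(n);pickle.dump(d,open(n+'.pkl','wb'));cv2.imwrite(f'pics/{n}0.png',d['img'][:,:,::-1]);print(n,d['fov_y'],d['cx'],d['cy'],d['R'],d['t'])
E
```

```text
pics
{'time': 0.0, 'joint_pos': array([ 1.08231116e+00,  3.09027229e-01,  1.63517599e+00,  1.40059128e-05,
        1.19970381e+00, -6.97398671e-02]), 'dq': array([-0.00065258,  0.00063539,  0.00024537, -0.00017701, -0.00132389,
        0.00038897]), 'joint_torque': array([ 1.31422872e-03, -4.15227807e+01, -2.76676387e+01,  1.26757527e-04,
        9.84718034e-03, -2.71361429e-06]), 'position': array([253.76185033, 570.19816273, 201.53834657]), 'orientation': array([-3.25079474e-04,  2.07848641e-01,  9.78160316e-01, -1.11060893e-03]), 'force': array([ 0.05015334, -0.0731258 , -0.11872644]), 'wrist_torque': array([-0.03098648, -0.01322538, -0.05921062]), 'grasp_force': 0.0, 'grip_width': 85.40376991190895}
scene 48.70893132023619 311.5439275187336 240.6079481898269 [[ 0.83019828 -0.55741609 -0.00762373]
 [-0.30885815 -0.44853289 -0.83870429]
 [ 0.46408777  0.69864551 -0.54453374]] [-362.20468109  291.94186929  636.4520243 ]
top 46.82358038139868 320.0152874080209 233.72214248079115 [[ 0.01319614 -0.9995505  -0.0269196 ]
 [-0.98790009 -0.00887229 -0.15483763]
 [ 0.15452919  0.02863713 -0.98757311]] [ 213.21048841  552.96036548 1290.09406765]
```

View pics/scene0.png

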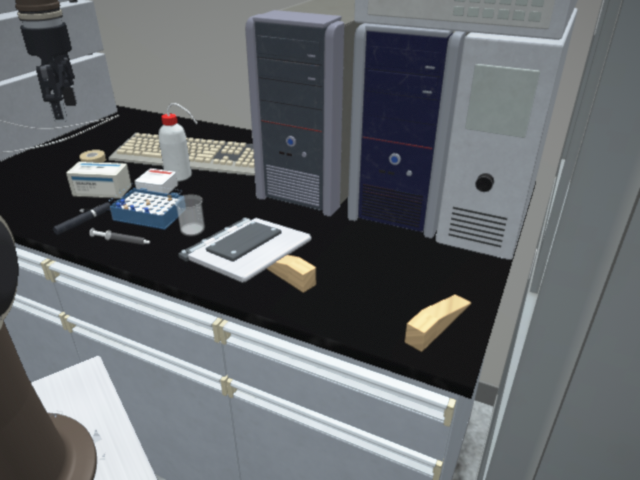

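View pics/top0.png

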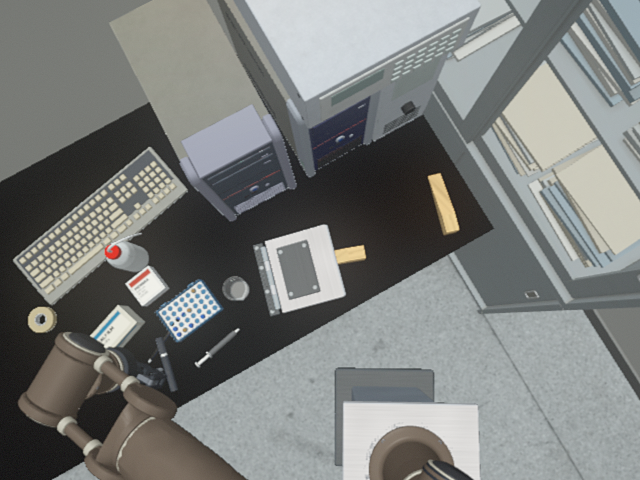

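The scene view shows the propping wedge's tail sticking out at about (293,272), right of the plate. In the top view it is at (350,255), with the plate's front edge running from (328,225) to (345,295), the spare at (443,203) and the beaker at (236,288). Now I'll measure.

```bash
cat > h.py <<'E'
import cv2,numpy as np,pickle
def K(d):
    f=240/np.tan(np.radians(d['fov_y']/2));return f
def ray(d,u,v,z):
    f=K(d);r=d['R'].T@np.array([(u-d['cx'])/f,(v-d['cy'])/f,1]);c=-d['R'].T@d['t'];return c+r*(z-c[2])/r[2]
def proj(d,X):
    p=d['R']@X+d['t'];f=K(d);return p[0]/p[2]*f+d['cx'],p[1]/p[2]*f+d['cy']
def wood(img):
    h=cv2.cvtColor(img,cv2.COLOR_RGB2HSV);return cv2.inRange(h,(10,60,90),(28,255,255))
E
python3 - <<'E'
from h import *
d=pickle.load(open('top.pkl','rb'));m=wood(d['img'])
for c in cv2.findContours(m,0,2)[0]:
    if cv2.contourArea(c)<100: continue
    r=cv2.minAreaRect(c);b=cv2.boxPoints(r);print('wood',cv2.contourArea(c),r)
    for p in b: print(p,ray(d,*p,40).round(1),ray(d,*p,0).round(1))
# plate: bright low-saturation
h=cv2.cvtColor(d['img'],cv2.COLOR_RGB2HSV);m=cv2.inRange(h,(0,0,150),(180,50,255))
for c in cv2.findContours(m,0,2)[0]:
    r=cv2.minAreaRect(c)
    if 240<r[0][0]<360 and 200<r[0][1]<320 and cv2.contourArea(c)>500:
        print('plate',r)
        for p in cv2.approxPolyDP(c,5,True)[:,0]: print(p,ray(d,*p,20).round(1),ray(d,*p,44).round(1))
s=pickle.load(open('scene.pkl','rb'))
a=cv2.resize(s['img'][215:315,170:350],None,fx=4,fy=4,interpolation=2)
b=cv2.resize(d['img'][215:315,250:385],None,fx=4,fy=4,interpolation=2)
cv2.imwrite('pics/crop.png',cv2.resize(np.vstack([np.pad(a,((0,0),(0,0),(0,0))),np.pad(b,((0,0),(0,180),(0,0)))]),None,fx=.75,fy=.75)[:,:,::-1])
E
```

```text
wood 414.5 ((350.1920166015625, 254.0559844970703), (15.563035011291504, 29.873872756958008), 79.69515228271484)
[334.104   249.07199] [514.4 185.1  40. ] [519.5 185.2   0. ]
[363.49603 243.72798] [528.  114.4  40. ] [533.6 112.4   0. ]
[366.28003 259.03998] [491.  107.7  40. ] [495.5 105.5   0. ]
[336.888   264.38397] [477.4 178.   40. ] [481.4 178.    0. ]
wood 923.5 ((443.46929931640625, 202.9250030517578), (61.99568176269531, 17.514835357666016), 74.84593200683594)
[426.91312 175.29439] [698.7 -40.4  40. ] [709.4 -47.1   0. ]
[443.81888 170.71574] [710.5 -81.8  40. ] [721.5 -89.8   0. ]
[460.02548 230.55562] [ 562.2 -117.5   40. ] [ 568.8 -126.5    0. ]
[443.11972 235.13426] [550.7 -76.8  40. ] [557.  -84.6   0. ]
plate ((301.4896545410156, 268.6758728027344), (74.72380828857422, 71.97551727294922), 74.93151092529297)
[326 225] [576.5 205.6  20. ] [572.4 205.2  44. ]
[260 248] [517.8 367.   20. ] [514.7 363.7  44. ]
[275 308] [372.3 326.3  20. ] [371.8 323.7  44. ]
[280 304] [382.  314.5  20. ] [381.3 312.1  44. ]
[284 312] [363.  304.4  20. ] [362.7 302.2  44. ]
[345 294] [407.9 157.8  20. ] [406.8 158.2  44. ]
```

View pics/crop.png

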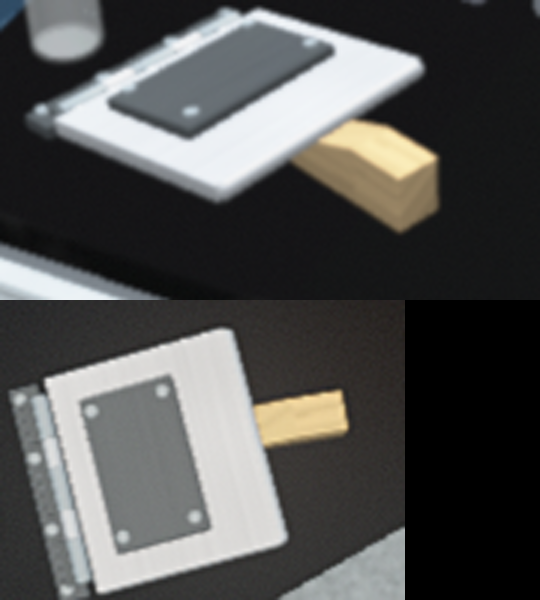

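The crop shows the plate resting on the ramp, with the wedge's tail block in the open. Rough estimates: tail middle at (505,133), wedge x yaw about 101°, plate x yaw about 106°. I'll go above it for a wrist look.

```bash
cat > plan.py <<'E'
import numpy as np
from scipy.spatial.transform import Rotation as Ro
from workcell import robot
def plan(target,yaw_y,n):
    """world TCP target mm, yaw (deg) of tool y axis, tool pointing down"""
    s=robot.sense();q=s['orientation'];R=Ro.from_quat([q[1],q[2],q[3],q[0]])
    a=np.radians(yaw_y);y=np.array([np.cos(a),np.sin(a),0]);z=np.array([0,0,-1.]);T=Ro.from_matrix(np.c_[np.cross(y,z),y,z])
    rv=(R.inv()*T).as_rotvec()/n;dp=(np.array(target)-s['position'])/n;C=R
    for i in range(n):
        print((C.inv().apply(dp)/500).round(4),(rv/np.pi).round(4),'mm',np.linalg.norm(dp).round(1),'deg',np.degrees(np.linalg.norm(rv)).round(2));C=C*Ro.from_rotvec(rv)
    print(s['position'].round(1),s['time'])
E
python3 -c "
from plan import *
plan([505,125,200],11,10)"
```

```text
[-0.0821 -0.0609  0.0004] [-0.0001  0.      0.0306] mm 51.1 deg 5.5
[-0.0876 -0.0528  0.0004] [-0.0001  0.      0.0306] mm 51.1 deg 5.5
[-0.0922 -0.0441  0.0004] [-0.0001  0.      0.0306] mm 51.1 deg 5.5
[-0.096  -0.0351  0.0004] [-0.0001  0.      0.0306] mm 51.1 deg 5.5
[-0.099  -0.0257  0.0004] [-0.0001  0.      0.0306] mm 51.1 deg 5.5
[-0.101  -0.0161  0.0004] [-0.0001  0.      0.0306] mm 51.1 deg 5.5
[-0.102  -0.0064  0.0004] [-0.0001  0.      0.0306] mm 51.1 deg 5.5
[-0.1022  0.0034  0.0003] [-0.0001  0.      0.0306] mm 51.1 deg 5.5
[-0.1014  0.0132  0.0003] [-0.0001  0.      0.0306] mm 51.1 deg 5.5
[-0.0997  0.0229  0.0003] [-0.0001  0.      0.0306] mm 51.1 deg 5.5
[253.8 570.3 201.7] 0.1
```

Request:
drive_tool:
  steps: [-0.082, -0.061, 0, 0, 0, 0.0306, 1, -0.088, -0.053, 0, 0, 0, 0.0306, 1, -0.092, -0.044, 0, 0, 0, 0.0306, 1, -0.096, -0.035, 0, 0, 0, 0.0306, 1, -0.099, -0.026, 0, 0, 0, 0.0306, 1]

```text
time: 0.72
position: [380.0, 346.5, 202.4]
orientation: [-0.0, 0.436, 0.9, -0.0]
force: [1.4, 0.3, 0.7]
grip_width: 85.2
grasp_force: 0.0
```

Request:
drive_tool:
  steps: [-0.101, -0.016, 0, 0, 0, 0.0306, 1, -0.102, -0.006, 0, 0, 0, 0.0306, 1, -0.102, 0.003, 0, 0, 0, 0.0306, 1, -0.101, 0.013, 0, 0, 0, 0.0306, 1, -0.1, 0.023, 0, 0, 0, 0.0306, 1]

```text
time: 1.35
position: [505.2, 124.0, 202.4]
orientation: [-0.0, 0.638, 0.77, -0.0]
force: [-0.5, 0.9, -0.8]
grip_width: 85.7
grasp_force: 0.0
```

Request:
drive_tool:
  steps: [0, 0, 0, 0, 0, 0, 1]

```text
time: 1.48
position: [506.1, 122.6, 202.5]
orientation: [0.0, 0.639, 0.77, -0.0]
force: [0.1, 0.9, 0.3]
grip_width: 85.5
grasp_force: 0.0
```

```bash
cat > wr.py <<'E'
from workcell import robot
from h import *
from scipy.spatial.transform import Rotation as Ro
def wrist(name):
    s=robot.sense();d=robot.snapshot('wrist');q=s['orientation']
    R=Ro.from_quat([q[1],q[2],q[3],q[0]]).as_matrix();H=d['hand_eye']
    Rc=R@H[:3,:3];c=R@H[:3,3]+s['position'];d['R']=Rc.T;d['t']=-Rc.T@c
    pickle.dump(d,open(name+'.pkl','wb'));cv2.imwrite(f'pics/{name}.png',d['img'][:,:,::-1]);return s,d
E
python3 - <<'E'
from wr import *
s,d=wrist('w1');print(s['time'],s['position'],s['orientation'],-d['R'].T@d['t'],d['fov_y'])
for c in cv2.findContours(wood(d['img']),0,2)[0]:
    if cv2.contourArea(c)<300: continue
    print(cv2.contourArea(c))
    for p in cv2.approxPolyDP(c,5,True)[:,0]: print(p,ray(d,*p,40).round(1),ray(d,*p,0).round(1))
E
```

```text
1.475 [506.14117103 122.64020378 202.48155146] [ 2.62628712e-04  6.38511463e-01  7.69612208e-01 -3.01723599e-04] [494.39105939 188.4176706  374.40727174] 70.7904635755802
2574.5
[444 375] [676.3 -36.9  40. ] [698.  -63.8   0. ]
[336 374] [553.2 -58.7  40. ] [560.2 -88.3   0. ]
[333 396] [555.6 -89.1  40. ] [ 562.9 -122.3    0. ]
[387 392] [616.9 -71.9  40. ] [ 631.6 -103.     0. ]
[392 403] [626.4 -85.9  40. ] [ 642.1 -118.7    0. ]
[406 405] [643.4 -85.6  40. ] [ 661.2 -118.4    0. ]
[426 399] [664.6 -72.9  40. ] [ 684.9 -104.2    0. ]
2254.0
[341 156] [510.7 182.2  40. ] [512.7 181.4   0. ]
[309 158] [480.8 174.7  40. ] [479.2 173.    0. ]
[309 227] [492.5 107.5  40. ] [492.3  97.8   0. ]
[340 225] [523.1 115.4  40. ] [526.5 106.6   0. ]
```

View pics/w1.png

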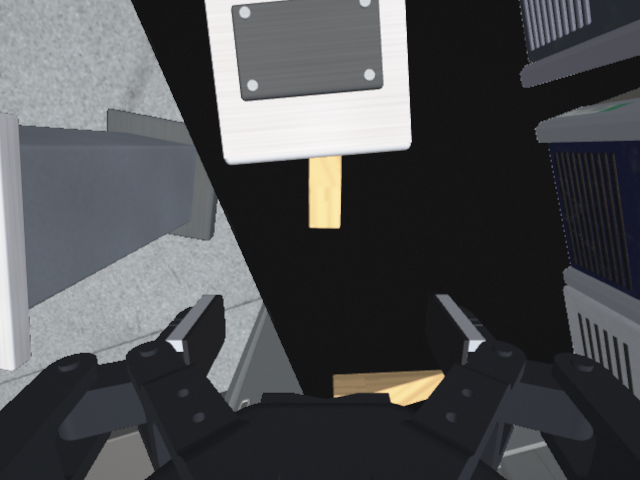

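The wrist view shows the tail end corners at (309,227) and (340,225), and the plate edge from (225,160) to (410,148). That puts the tail middle at (504,133) with its width yaw at about 10.5°, so the gripper is already aligned. Descending.

Request:
drive_tool:
  steps: [0.017, -0.0005, 0.09, 0, 0, 0, 1, 0, 0, 0.09, 0, 0, 0, 1, 0, 0, 0.09, 0, 0, 0, 1, 0, 0, 0.07, 0, 0, 0, 1, 0, 0, 0, 0, 0, 0, 1]

```text
time: 2.15
position: [498.6, 134.5, 29.7]
orientation: [-0.003, 0.636, 0.772, -0.003]
force: [-0.1, 0.5, 0.1]
grip_width: 85.2
grasp_force: 0.0
```

Run:
```python
from wr import *
s,d=wrist('w2');print(s['time'],s['position'],s['force'])
for c in cv2.findContours(wood(d['img']),0,2)[0]:
    if cv2.contourArea(c)<300: continue
    for p in cv2.approxPolyDP(c,5,True)[:,0]: print(p,ray(d,*p,40).round(1),ray(d,*p,0).round(1))
```

```text
2.15 [498.60919177 134.47441573  29.68895893] [-0.06697036  0.50645415  0.10742962]
[367 193] [510.  182.8  40. ] [515.5 178.5   0. ]
[304 198] [480.9 174.6  40. ] [479.2 168.3   0. ]
[306 326] [494.  107.2  40. ] [495.5  84.2   0. ]
[362 324] [523.1 114.3  40. ] [531.8  93.    0. ]
```

View pics/w2.png

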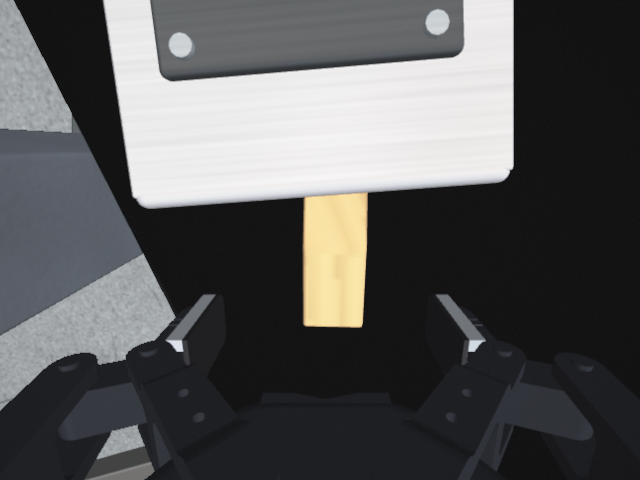

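The tail end is at (305–362,325), so the middle is about (504.5,132). The tool drifted about 5 mm sideways, so I'll correct that and finish the descent.

```bash
python3 -c "
from plan import *
plan([504.3,131,5],10.5,2)"
```

```text
[-0.0043  0.0026  0.0267] [-0.0006 -0.0001  0.0015] mm 13.6 deg 0.29
[-0.0042  0.0025  0.0267] [-0.0006 -0.0001  0.0015] mm 13.6 deg 0.29
[501.1 134.7  31.7] 2.2
```

Request:
drive_tool:
  steps: [-0.006, 0, 0.02, 0, 0, 0, 1, 0, 0, 0.02, 0, 0, 0, 1, 0, 0, 0, 0, 0, 0, 1, 0, 0, 0, 0, 0, 0, 1]

```text
time: 2.7
position: [504.0, 130.9, 13.1]
orientation: [0.0, 0.637, 0.771, 0.0]
force: [0.3, -0.0, -0.9]
grip_width: 85.5
grasp_force: 0.0
```

```bash
python3 -c "
from plan import *
plan([504.3,131,5],10.5,1)"
```

```text
[0.0001 0.0007 0.0162] [ 0.0002 -0.      0.0023] mm 8.1 deg 0.42
[504.  130.9  13.1] 2.7
```

Request:
drive_tool:
  steps: [0, 0.0005, 0.014, 0, 0, 0.002, 1, 0, 0, 0, 0, 0, 0, 0.5, 0, 0, 0, 0, 0, 0, 0, 0, 0, 0, 0, 0, 0, 0, 0, 0, 0, 0, 0, 0, 0]

```text
time: 3.32
position: [504.1, 130.9, 6.2]
orientation: [0.0, 0.639, 0.769, 0.0]
force: [-1.3, -0.1, 2.8]
grip_width: 29.6
grasp_force: 59.2
```

Request:
drive_tool:
  steps: [0, 0, 0, 0, 0, 0, 0, 0, 0, 0, 0, 0, 0, 0]

```text
time: 3.58
position: [504.1, 131.0, 6.2]
orientation: [0.0, 0.639, 0.769, 0.0]
force: [-2.1, -0.4, 5.9]
grip_width: 29.6
grasp_force: 59.5
```

Request:
drive_tool:
  steps: [-0.01, 0, 0, 0, 0, 0, 0, -0.015, 0, 0, 0, 0, 0, 0, 0, 0, 0, 0, 0, 0, 0, 0, 0, 0, 0, 0, 0, 0, 0, 0, 0, 0, 0, 0, 0]

```text
time: 4.2
position: [506.9, 120.1, 6.2]
orientation: [-0.0, 0.64, 0.769, 0.001]
force: [-0.6, 5.2, 3.6]
grip_width: 29.7
grasp_force: 59.4
```

Request:
drive_tool:
  steps: [0, 0, 0, 0, 0, 0, 0, 0, 0, 0, 0, 0, 0, 0]

```text
time: 4.45
position: [506.9, 120.1, 6.2]
orientation: [-0.0, 0.64, 0.769, 0.001]
force: [-1.2, 5.3, 3.7]
grip_width: 29.7
grasp_force: 59.4
```

Run:
```python
from wr import *
s,d=wrist('w3');print(s['time'],s['position'],s['force'],s['grasp_force'])
```

```text
4.45 [506.86375227 120.076488     6.23262655] [-1.17375595  5.3125776   3.65406572] 59.37433987855911
```

View pics/w3.png

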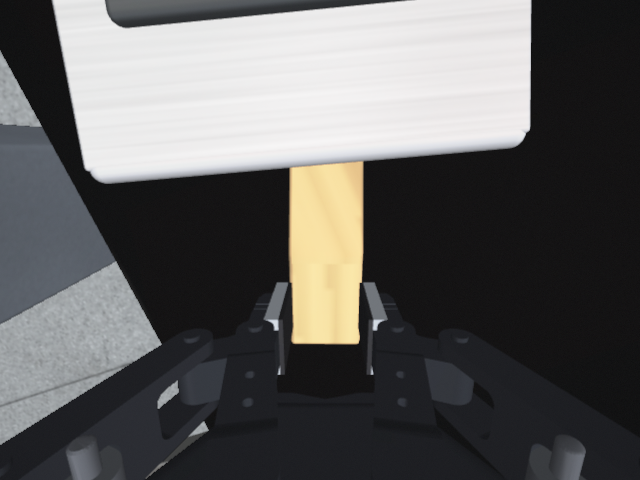

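The wedge is well gripped between the pads at (285–365,320), and the plate edge has come down a bit. Continuing with tugs of about 12 mm and pauses.

Request:
drive_tool:
  steps: [-0.012, 0, 0, 0, 0, 0, 0, -0.014, 0, 0, 0, 0, 0, 0, 0, 0, 0, 0, 0, 0, 0, 0, 0, 0, 0, 0, 0, 0, 0, 0, 0, 0, 0, 0, 0]

```text
time: 5.12
position: [509.3, 107.2, 6.3]
orientation: [-0.0, 0.64, 0.769, 0.001]
force: [-1.3, 5.7, 4.2]
grip_width: 29.7
grasp_force: 59.4
```

Request:
drive_tool:
  steps: [0, 0, 0, 0, 0, 0, 0, 0, 0, 0, 0, 0, 0, 0]

```text
time: 5.38
position: [509.3, 107.2, 6.2]
orientation: [-0.0, 0.64, 0.769, 0.001]
force: [-0.5, 5.2, 4.3]
grip_width: 29.3
grasp_force: 59.4
```

```bash
cat > chk.py <<'E'
from wr import *
import sys
s,d=wrist(sys.argv[1]);print(s['time'],s['position'].round(1),s['force'].round(1),s['grasp_force'].round(1),s['orientation'].round(4))
# wedge tail end in tool frame and plate edge height by two-view: wood contour points
c=max(cv2.findContours(wood(d['img']),0,2)[0],key=cv2.contourArea)
print(cv2.boundingRect(c),[(p.tolist(),ray(d,*p,40).round(1).tolist()) for p in cv2.approxPolyDP(c,5,True)[:,0]])
# plate height: top-camera + wrist-edge ray crossing at the edge near the right corner
t=robot.snapshot('top');cv2.imwrite(f'pics/top_{sys.argv[1]}.png',t['img'][:,:,::-1])
def corners(d,box):
    h=cv2.cvtColor(d['img'],cv2.COLOR_RGB2HSV);m=cv2.inRange(h,(0,0,150),(180,50,255))
    z=np.zeros_like(m);x0,y0,x1,y1=box;z[y0:y1,x0:x1]=m[y0:y1,x0:x1]
    c=max(cv2.findContours(z,0,2)[0],key=cv2.contourArea);return cv2.approxPolyDP(c,4,True)[:,0].tolist()
print('top plate',corners(t,(240,200,380,330)))
E
python3 chk.py w4
```

```text
Traceback (most recent call last):
  File "chk.py", line 3, in <module>
    s,d=wrist(sys.argv[1]);print(s['time'],s['position'].round(1),s['force'].round(1),s['grasp_force'].round(1),s['orientation'].round(4))
                                                                                      ^^^^^^^^^^^^^^^^^^^^^^
AttributeError: 'float' object has no attribute 'round'
```

Request:
drive_tool:
  steps: [-0.012, 0, 0, 0, 0, 0, 0, -0.014, 0, 0, 0, 0, 0, 0, 0, 0, 0, 0, 0, 0, 0, 0, 0, 0, 0, 0, 0, 0, 0, 0, 0, 0, 0, 0, 0]

```text
time: 6.05
position: [511.6, 94.4, 6.2]
orientation: [-0.0, 0.64, 0.769, 0.001]
force: [-1.4, 4.8, 4.2]
grip_width: 29.6
grasp_force: 59.4
```

Request:
drive_tool:
  steps: [0, 0, 0, 0, 0, 0, 0, 0, 0, 0, 0, 0, 0, 0]

```text
time: 6.3
position: [511.6, 94.4, 6.2]
orientation: [-0.0, 0.64, 0.769, 0.001]
force: [-0.9, 5.5, 4.3]
grip_width: 29.4
grasp_force: 59.4
```

Request:
drive_tool:
  steps: [-0.012, 0, 0, 0, 0, 0, 0, -0.012, 0, 0, 0, 0, 0, 0, 0, 0, 0, 0, 0, 0, 0, 0, 0, 0, 0, 0, 0, 0, 0, 0, 0, 0, 0, 0, 0]

```text
time: 6.92
position: [513.6, 82.7, 6.2]
orientation: [-0.0, 0.64, 0.769, 0.001]
force: [-1.0, 6.1, 5.0]
grip_width: 29.7
grasp_force: 59.5
```

Request:
drive_tool:
  steps: [0, 0, 0, 0, 0, 0, 0, 0, 0, 0, 0, 0, 0, 0]

```text
time: 7.18
position: [513.6, 82.8, 6.2]
orientation: [-0.0, 0.64, 0.769, 0.001]
force: [-1.0, 5.3, 4.6]
grip_width: 29.7
grasp_force: 59.5
```

```bash
sed -i "s/s\['grasp_force'\].round(1)/s['grasp_force']/" chk.py; python3 chk.py w5
```

```text
7.175 [513.6  82.8   6.2] [-1.   5.3  4.6] 59.45287227630615 [-4.000e-04  6.396e-01  7.687e-01  1.200e-03]
(289, 71, 75, 274) [([363, 71], [510.9, 177.5, 40.0]), ([290, 78], [484.5, 170.2, 40.0]), ([293, 343], [503.2, 59.2, 40.0]), ([359, 340], [533.0, 66.3, 40.0])]
top plate [[327, 226], [265, 241], [269, 262], [265, 248], [260, 248], [276, 309], [280, 303], [284, 312], [345, 295]]
```

View pics/w5.png

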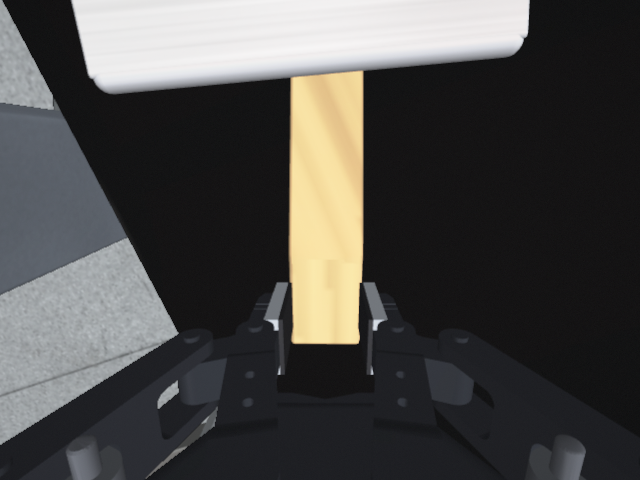

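The plate edge at (100–520,85–45) is lower and the wedge isn't slipping (tail still at row 343). About 49 mm is out so far; continuing.

Request:
drive_tool:
  steps: [-0.01, 0, 0, 0, 0, 0, 0, -0.01, 0, 0, 0, 0, 0, 0, 0, 0, 0, 0, 0, 0, 0, 0, 0, 0, 0, 0, 0, 0, 0, 0, 0, 0, 0, 0, 0]

```text
time: 7.9
position: [515.3, 73.1, 6.2]
orientation: [-0.001, 0.64, 0.769, 0.001]
force: [-0.4, 5.3, 5.0]
grip_width: 28.9
grasp_force: 59.5
```

Request:
drive_tool:
  steps: [0, 0, 0, 0, 0, 0, 0, 0, 0, 0, 0, 0, 0, 0]

```text
time: 8.15
position: [515.4, 73.1, 6.2]
orientation: [-0.001, 0.64, 0.769, 0.001]
force: [-1.6, 6.6, 5.2]
grip_width: 29.7
grasp_force: 59.5
```

Request:
drive_tool:
  steps: [-0.01, 0, 0, 0, 0, 0, 0, -0.01, 0, 0, 0, 0, 0, 0, 0, 0, 0, 0, 0, 0, 0, 0, 0, 0, 0, 0, 0, 0, 0, 0, 0, 0, 0, 0, 0]

```text
time: 8.78
position: [517.3, 62.6, 6.3]
orientation: [-0.0, 0.639, 0.769, 0.001]
force: [-0.5, 3.7, 4.8]
grip_width: 29.6
grasp_force: 59.5
```

Request:
drive_tool:
  steps: [-0.01, 0, 0, 0, 0, 0, 0, -0.014, 0, 0, 0, 0, 0, 0, 0, 0, 0, 0, 0, 0, 0, 0, 0, 0, 0, 0, 0, 0, 0, 0, 0, 0, 0, 0, 0]

```text
time: 9.4
position: [520.0, 49.5, 6.2]
orientation: [0.001, 0.639, 0.769, 0.0]
force: [-0.5, 0.9, 4.9]
grip_width: 29.6
grasp_force: 60.1
```

Request:
drive_tool:
  steps: [-0.012, 0, 0, 0, 0, 0, 0, -0.014, 0, 0, 0, 0, 0, 0, 0, 0, 0, 0, 0, 0, 0, 0, 0, 0, 0, 0, 0, 0, 0, 0, 0, 0, 0, 0, 0]

```text
time: 10.02
position: [522.3, 36.7, 6.2]
orientation: [0.001, 0.639, 0.769, 0.0]
force: [-0.1, 1.6, 5.8]
grip_width: 29.7
grasp_force: 60.3
```

Request:
drive_tool:
  steps: [-0.012, 0, 0, 0, 0, 0, 0, -0.014, 0, 0, 0, 0, 0, 0, 0, 0, 0, 0, 0, 0, 0, 0, 0, 0, 0, 0, 0, 0, 0, 0, 0, 0, 0, 0, 0]

```text
time: 10.65
position: [524.3, 24.2, 6.2]
orientation: [0.0, 0.639, 0.769, 0.0]
force: [-0.7, 1.2, 7.0]
grip_width: 29.4
grasp_force: 60.4
```

```bash
python3 chk.py w6
```

```text
10.65 [524.3  24.2   6.2] [-0.7  1.2  7. ] 60.39256364107132 [4.000e-04 6.391e-01 7.691e-01 3.000e-04]
(289, 0, 75, 345) [([291, 0], [491.5, 136.6, 40.0]), ([291, 341], [512.9, 1.5, 40.0]), ([356, 344], [542.8, 5.5, 40.0]), ([363, 0], [516.6, 141.3, 40.0])]
top plate [[327, 226], [266, 241], [269, 262], [265, 248], [260, 248], [275, 308], [277, 290], [284, 312], [345, 295]]
```

View pics/w6.png

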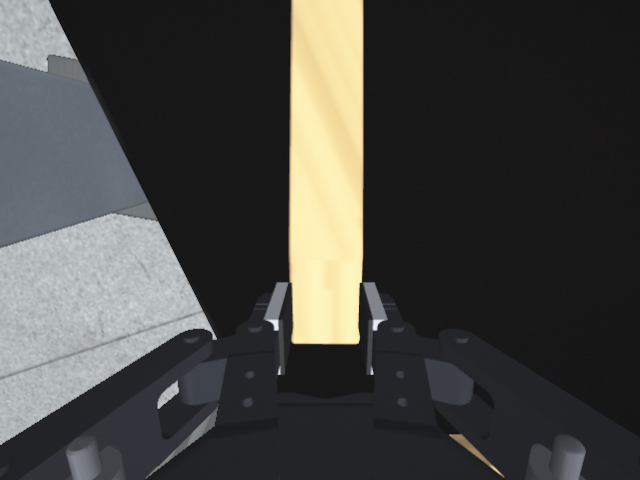

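About 109 mm is out and the tip should be about 20 mm clear. Releasing and retreating upward.

Request:
drive_tool:
  steps: [0, 0, 0, 0, 0, 0, 0.8, 0, 0, 0, 0, 0, 0, 0.8, 0, 0, 0, 0, 0, 0, 0.8, 0, 0, 0, 0, 0, 0, 0.8, 0, 0, -0.02, 0, 0, 0, 0.8]

```text
time: 11.38
position: [522.7, 24.2, 15.2]
orientation: [-0.001, 0.639, 0.769, -0.001]
force: [-0.2, -0.2, 0.4]
grip_width: 68.4
grasp_force: 0.0
```

Request:
drive_tool:
  steps: [0, 0, -0.06, 0, 0, 0, 0.8, 0, 0, -0.1, 0, 0, 0, 0.8, 0, 0, -0.1, 0, 0, 0, 0.8, 0, 0, -0.1, 0, 0, 0, 0.8, 0, 0, 0, 0, 0, 0, 0.8]

```text
time: 12.0
position: [528.2, 24.1, 202.1]
orientation: [0.005, 0.639, 0.769, 0.004]
force: [0.3, -0.5, -0.1]
grip_width: 68.3
grasp_force: 0.0
```

```bash
python3 chk.py w7
python3 - <<'E'
from wr import *
d=robot.snapshot('scene');pickle.dump(d,open('s2.pkl','wb'))
w=pickle.load(open('w7.pkl','rb'))
a=cv2.resize(d['img'][200:360,150:490],(640,301))
b=cv2.resize(w['img'],(400,299));cv2.imwrite('pics/fin.png',np.vstack([a,np.pad(b,((0,0),(0,240),(0,0)))])[:,:,::-1])
E
```

```text
12.0 [528.2  24.1 202.1] [ 0.3 -0.5 -0.1] 0.0 [0.0049 0.6389 0.7692 0.0037]
(303, 77, 34, 159) [([305, 77], [489.3, 145.6, 40.0]), ([304, 234], [512.8, 1.1, 40.0]), ([334, 235], [543.1, 5.5, 40.0]), ([336, 79], [517.1, 149.2, 40.0])]
top plate [[327, 226], [266, 241], [269, 262], [265, 248], [260, 248], [275, 308], [277, 290], [284, 312], [345, 295]]
```

View pics/fin.png

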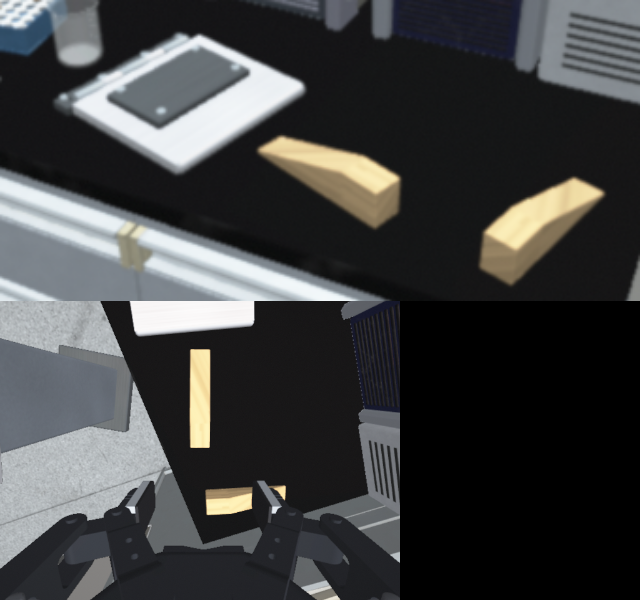

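The final views show the plate flat, the wedge lying on the bench with a clear gap to the plate edge, the spare wedge and beaker unmoved, and the gripper well above everything. Handing in.

Request:
drive_tool:
  steps: [0, 0, 0, 0, 0, 0, 0.8, 0, 0, 0, 0, 0, 0, 0.8]

```text
time: 12.4
position: [522.7, 24.3, 194.2]
orientation: [-0.001, 0.639, 0.769, -0.001]
force: [-0.2, -0.4, 0.0]
grip_width: 68.4
grasp_force: 0.0
```

```bash
python3 -c "
from workcell import robot
print(robot.finish_job())"
```

```text
the job is handed in; nothing more can be done
None
```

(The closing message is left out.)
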